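# Close up the hammering machine's drive case and hold its cover down on the seal

## Task

Close up the drive case on the bench: with the rubber mallet, knock the started locating pin down until its head sits fully home on the cover, stand or lay the mallet back on the bench clear of the case, then turn the round quarter-turn fastener clockwise until the slot in its top lines up with the two marks on the cover. Last, press the sprung-up free end of the cover down flush on the case with the fingers and finish while still holding it pressed there, so that I can put in its screws. Never push the pin with the gripper itself, and leave the steel hammer, the small cymbal and the screw tin where they are.

Things in the scene. Friction and masses are not known exactly. Their poses are not given: they have to be found in the camera images.
- drive_case: Grey cast drive case fixed to the bench, 170 (x) x 270 (y) mm, flat top 108 mm high; a green motor 105 mm high sticks out 165 mm on its +x side, a shaft stub 50 mm on its -x side. Origin: centre of its underside; z up; may be turned about z. On top a bare aluminium cover 150 x 250 x 5 mm, centred: its +y end is fixed and holds pin and fastener; its -y end is free, with two empty screw holes.
- cover (a joint): Angle of the cover about the edge of its fixed (+y) end, rad. 0 = flush on the case, its top level at 115 mm above the bench. Starts at its upper stop, about 0.04 (free end 10 mm up), where its seal springs it. Pressing it flush takes about 14 N near the free end, more nearer the fixed end; let go, it springs back up.
- cover_press (a point): Point on the cover's top face, middle of its free end, 30 mm in from the end edge; about 124 mm above the bench at the start, 115 mm when flush. Clear bare plate 90 mm wide (case x) by 25 mm round it. Axes as the case's, tilted with the cover.
- pin_top (a point): Steel spring pin in the near corner of the cover's fixed end, with a flat round head 18 mm across, 5 mm thick. Point: centre of the head's top, on the axis, 40 mm to -x and 88 mm to +y from the case's origin in its frame. Starts 12 to 16 mm above its seat; home, this point is 121 mm above the bench. z up.
- locating_pin (a joint): How far the pin has been driven down, m: starts between 0 and 0.004, fully home at its stop 0.016. A tight fit: sinks under about 9 N or more and stays where it is driven.
- fastener_top (a point): Centre of the top of the quarter-turn fastener: round knurled steel head 38 mm across, 24 mm tall, standing on the cover 36 mm to +x and 66 mm to +y from the case's origin, 79 mm from the pin; top about 142 mm above the bench. A black slot 5 mm wide crosses its top, along this point's x axis. Two black marks 15 mm long on the cover, either side of it, show the locked direction: the case's y.
- fastener (a joint): Turn of the fastener, rad, growing clockwise seen from above. 0 = slot along the case's x axis (square to the marks), 1.571 = slot in line with the marks (locked); a stop lies just past that, at 1.65. Starts between 0 and 0.35. Turns with about 0.1 N m and stays where it is left.
- mallet_grip (a point): Centre of the handle near the head, 40 mm above the bench. Rubber mallet, 0.38 kg, standing on one face of its round black head (56 mm across, 80 mm tall, upright), the wooden handle level. x points along the handle to the head, whose axis is 62 mm away; z up. Handle 22 mm wide (y), 26 mm high, reaching 100 mm back from here. Head's lower face 40 mm below this point. At one side of the case.
- mallet: The same mallet; origin on its underside straight below the grip centre.
- hammer: Steel hammer with a flat 115 mm wide head and a brown handle, lying at the other side of the case: leave it. Origin under its handle; x towards the head, which is 90 mm along x; the handle reaches 125 mm the other way; 34 mm high.
- splash_cymbal: Small bronze cymbal lying on the bench beyond the work, 152 mm across, 16 mm high: leave it. Origin: centre of its underside.
- screw_tin: Round open tin with the cover's screws, 70 mm across, 26 mm high, beyond the work: leave it. Origin: centre of its underside.
Mind the look-alikes: they are no part of the job. Of the things shaped like the mallet, the black one is meant.

How it is judged:
By the outcome, as a careful person would: the job done as asked, in the order asked, and still so for the second after the job is handed in, while the arm keeps its last pose, push and grip.
It also fails if it takes over 67 s, if anything falls off the work surface, if the arm or the gripper's body presses on something with over 40 N, if the wrist force passes 120 N, or if a joint passes its speed limit or range.

## Robot

A 6-joint arm with a two-finger parallel gripper is mounted at the origin on the work surface. World frame = base frame: x ahead of the robot, y to its left, z up, the work surface at z = 0. Lengths are in m, angles in rad, forces in N, time in s.
With the tool pointing down it reaches from about 0.3 to 0.85 m from the base axis. Payload 4.2 kg.
Tool frame: the origin (TCP) lies at the very end of the fingers, on their centre line; the grasp point (between the pads) lies 19 mm behind it; z points along the fingers, y is the line along which they close (so a half turn about z gives the same grasp; the last joint's range is limited). The gripper opens to 91 mm and grips with 3 to 60 N. Pads are 32 mm wide; open, the fingers measure 118 mm over their backs; the gripper's body (76 mm by 178 mm) begins 60 mm behind the grasp point.
Start: joints at [-1.259, 0.32, 1.565, -0, 1.257, -0.02], TCP at [0.187, -0.544, 0.214] pointing down, gripper open.
Joint ranges: [-3.11, 3.11], [-0.84, 2.01], [0.21, 2.61], [-1.34, 4.49], [0.05, 2.63], [-2.56, 2.56]. Speed limits (rad/s): [2.57, 2.57, 3.14, 3.14, 3.14, 3.14].

## Interface

Orientations are given as [roll, pitch, yaw] about the fixed x, y, z axes, in that order (R = Rz(yaw) Ry(pitch) Rx(roll)).
In Python, from station import ctrl gives the robot as it stands.
- The arm moves only by the tool jog_arm, never from a script. Its argument "steps" is a list of rows, each a list of 7 numbers: the turn, a rotation vector about the tool's x, y, z each as a share of 0.15 rad, from -1 to 1, then the shift along the tool's x, y, z each as a share of 60 mm, from -1 to 1, then the opening in per cent of the stroke, from 0 (shut) to 100 (fully open). In form: [[wx, wy, wz, x, y, z, gripper], ...]. A call has 1 to 5 rows; each row shifts and turns the commanded pose from where the row before left it, along the tool's axes as they then stand; what a row does not reach is not made up. A row lasts 1/8 s, in which the tool goes at most 62.5 mm and 10.7 degrees, less where a joint would pass 70% of its speed; a pose out of reach is approached as far as the arm can. A call with a number of a shift or a turn outside -1 to 1 is refused whole. A call with a gripper value outside its range is refused whole. The fingers move at their own pace and stop on an object; "newtons" is the grip in N (left out, the last holds). Time passes only in rows, so rows that do not move let the fingers close. It gives the time, the measured TCP pose, the force, the opening and the grip force at its end, in the units of the state.
- ctrl.get_obs(): the state, without advancing time (a new reading comes with each control period).
- ctrl.get_image(name): name is "side" or "top"; returns the picture (384x512x3 uint8, red, green, blue); there is no depth.
- ctrl.get_calibration(name): a dict with "fov_y" (degrees; the focal length in pixels is half the picture's height over the tangent of half this angle, whatever the lens; pixels are square), "cx", "cy" (the principal point, pixels), "eye" and "orientation" of the camera in the world. Camera axes: x right, y up, looking along -z (the intrinsics and any distortion apply to the point x, -y, -z); pixel columns grow to the right and rows downward; lengths in m; the calibration is good to about 2 mm. A picture is of the moment at which its call begins. get_calibration takes no time and is no camera call.
- ctrl.sign_off(): hands the job in; it is judged then, once.
Trained networks look in the newest picture that a camera, given by its name, has taken for a name from the list of things; names that differ only in an ending like _2 or _b are one class to them, and where a whole thing is asked for, a point or a joint stands for the part that bears it (a point fixed in the world has none). Each returns a list of dicts, best first, with "score" (0 to 1); they miss things now and then, are a little off and sometimes report something else, mostly with a low value. They report only what shows in the picture. A call takes as long as a camera call. They do not tell look-alikes from the thing itself.
- ctrl.find_in(camera, name): "box" ([centre column, centre row, width, height] in pixels, round what is visible of it).
The state is a dict: "t": time; "joints": joint angles; "qd": joint speeds; "joint_torque": joint torques, N m; "ee_pos": TCP position; "orientation": TCP orientation; "contact_force": force on the tool from outside, world axes, zero at the start; "ft_torque": the same for the moment, N m; "width": finger opening in m; "grasp_force": force on a finger pad.
Only numpy, scipy, OpenCV 4.12 (cv2) and the standard library are available. Lean on these libraries where they do the work, as an engineer would, in place of code of your own. Each camera call takes 0.05 s, during which the arm holds its last target. There are 200 camera calls.

## Working session

There is one attempt and no reset: what is moved stays moved. The work goes in short steps, Python scripts to look and compute and a tool call to move; the robot and the scene stay as the last step left them, time stands still between calls to the robot, and variables do not carry over. Pictures are saved under pics/ and viewed, at most 10 in all, crops included, and the job is handed in when it is done.

Besides the shell and the picture viewer there is one more tool, called as name([rows], argument=value, ...), one row to a line, values as JSON. jog_arm: Moves the arm, as the interface text tells. Shift numbers are shares of 60 mm and turn numbers shares of 0.15 rad, none past 1 either way. Its arguments: {"type":"object","properties":{"steps":{"type":"array"},"newtons":{"type":"number"}},"required":["steps"]}

```bash
mkdir -p pics; ls
python3 - <<'E'
from station import ctrl
import cv2
for n in("side","top"):
    im=ctrl.get_image(n); cv2.imwrite(f"pics/{n}0.png",cv2.cvtColor(im,cv2.COLOR_RGB2BGR))
    print(n,ctrl.get_calibration(n))
    for k in("drive_case","cover_press","pin_top","fastener_top","mallet_grip","mallet","hammer"):
        print(k,[( [round(v) for v in d["box"]],round(d["score"],2)) for d in ctrl.find_in(n,k)[:3]])
print(ctrl.get_obs())
a=cv2.imread("pics/top0.png");
E
```

```text
pics
side {'fov_y': 42.98593176698274, 'cx': 254.33612085528821, 'cy': 185.0012949852958, 'eye': array([ 0.12247482, -1.31372   ,  0.94737066]), 'orientation': array([ 0.98940843,  0.00634086, -0.27981377])}
drive_case [([290, 184, 109, 72], 0.87)]
cover_press [([274, 170, 73, 43], 0.67)]
pin_top [([290, 183, 110, 74], 0.75)]
fastener_top [([273, 150, 9, 16], 0.57)]
mallet_grip [([279, 263, 73, 35], 0.93), ([292, 323, 46, 70], 0.79), ([194, 265, 64, 39], 0.75)]
mallet [([280, 262, 70, 38], 0.96), ([293, 324, 50, 66], 0.92), ([191, 266, 68, 39], 0.66)]
hammer [([223, 144, 53, 25], 0.67)]
top {'fov_y': 49.5498730394821, 'cx': 261.03262827061343, 'cy': 194.9012703343251, 'eye': array([ 0.35925276, -0.08372817,  1.21388438]), 'orientation': array([ 0.09710061, -0.01191391, -1.56639498])}
drive_case [([226, 140, 105, 134], 0.83)]
cover_press [([224, 162, 103, 70], 0.89)]
pin_top []
fastener_top [([197, 151, 12, 18], 0.67)]
mallet_grip [([428, 215, 70, 22], 0.97), ([337, 282, 32, 73], 0.93), ([362, 202, 32, 62], 0.76)]
mallet [([363, 200, 35, 66], 0.98), ([430, 214, 72, 22], 0.56), ([337, 282, 31, 70], 0.55)]
hammer [([97, 205, 43, 83], 0.64)]
{'t': 0.8, 'joints': array([-1.25900966e+00,  3.19576428e-01,  1.56449892e+00, -3.26075065e-05,
        1.25738732e+00, -1.99766357e-02]), 'qd': array([-0.0009863 ,  0.00072336,  0.00038623,  0.0010187 ,  0.00063518,
       -0.00106281]), 'joint_torque': array([-7.87236081e-05, -4.12302232e+01, -2.32219917e+01,  7.26654846e-02,
        3.75246978e-02,  2.12568472e-05]), 'ee_pos': array([ 0.18729295, -0.5436615 ,  0.21398991]), 'orientation': array([3.14146332e+00, 3.36106583e-05, 3.31773356e-01]), 'contact_force': array([ 0.14489503, -0.23753156,  0.15231011]), 'ft_torque': array([-0.01793638, -0.01648406, -0.00164729]), 'grasp_force': 0.0, 'width': 0.09125634780275901}
```

View pics/top0.png

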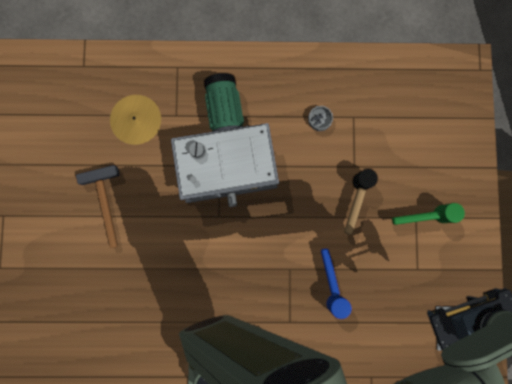

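View pics/side0.png

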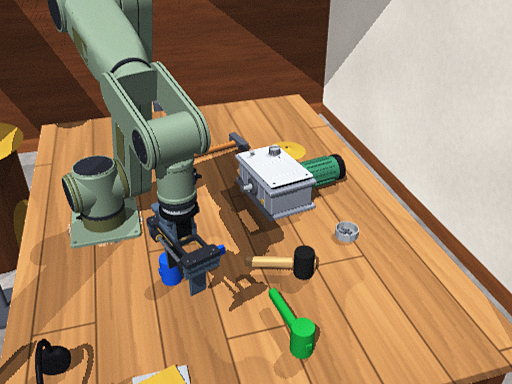

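Top view: the mallet-shaped things are black at (362,200), green at (430,214) and blue at (337,282). The black-headed one with the wooden handle fits the description. The case is at (226,160), fastener at (197,150), pin at about (192,178), hammer at (97,205), cymbal at (135,119) and tin at (320,118). I'll confirm with an enlarged crop.

```bash
cat > h.py <<'E'
import numpy as np, cv2
from scipy.spatial.transform import Rotation as R
from station import ctrl
def cam(n):
    c=ctrl.get_calibration(n); f=192/np.tan(np.radians(c["fov_y"])/2)
    return c, f, R.from_euler("xyz",c["orientation"]).as_matrix()
def ray(n,u,v,z):
    c,f,M=cam(n); d=M@np.array([(u-c["cx"])/f,-(v-c["cy"])/f,-1]); e=np.array(c["eye"])
    return e+d*(z-e[2])/d[2]
def proj(n,p):
    c,f,M=cam(n); q=M.T@(np.array(p)-c["eye"]); return np.array([c["cx"]-f*q[0]/q[2], c["cy"]+f*q[1]/q[2]])
def crop(n,x0,y0,x1,y1,s,name):
    im=cv2.cvtColor(ctrl.get_image(n),cv2.COLOR_RGB2BGR)
    cv2.imwrite("pics/"+name,cv2.resize(im[y0:y1,x0:x1],None,fx=s,fy=s,interpolation=cv2.INTER_CUBIC))
def tool(target):
    o=ctrl.get_obs(); M=R.from_euler("xyz",o["orientation"]).as_matrix(); return M.T@(np.array(target)-o["ee_pos"])
E
python3 - <<'E'
from h import *
crop("top",160,105,390,250,3.4,"c1.png")
print("head top",ray("top",366,178,.08),"handle end",ray("top",350,229,.05))
for u,v in((172,138),(268,125),(278,183),(182,200)): print(ray("top",u,v,.11))
E
```

```text
head top [ 0.51821127 -0.38606143  0.08      ] handle end [ 0.37828279 -0.3462887   0.05      ]
[0.61959864 0.14425408 0.11      ]
[ 0.65736045 -0.11445995  0.11      ]
[ 0.49908257 -0.14165732  0.11      ]
[0.45206349 0.11354067 0.11      ]
```

View pics/c1.png

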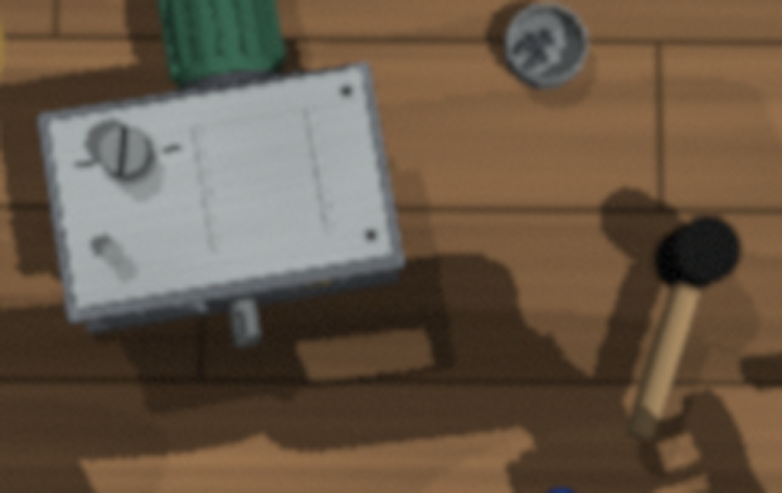

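The crop confirms the black mallet: head at (703,250), handle running to (645,425). The fastener slot centre is at (123,150) with the marks either side, and the pin head is at (102,244), all in crop pixels. Now I'll fit the poses.

Run:
```python
from h import *
from scipy.optimize import least_squares
g=lambda u,v:(u/3.4+160,v/3.4+105)
L=[((85,135,108),(40,113)),((85,-135,108),(367,63)),((-85,-135,108),(402,258)),((-85,135,108),(71,312)),
((36,66,142),(123.5,150.5)),((36,66,115),(127,156)),((-40,88,134),(102,243))]
P=np.array([a for a,_ in L])/1000.; U=np.array([g(*b) for _,b in L])
def W(p,P): return np.c_[P[:,:2]@R.from_euler("z",p[2]).as_matrix()[:2,:2].T+p[:2],P[:,2]]
f=lambda p:np.ravel([proj("top",w)-u for w,u in zip(W(p,P),U)])
s=least_squares(f,[.55,0,.16],loss="soft_l1"); p=s.x; print("case",p,f(p).reshape(-1,2).round(1).tolist())
K=np.array([[-40,88,121],[36,66,142],[0,-95,115]])/1000; print("pin,fast,press",W(p,K).round(4).tolist())
for (u,v) in((102,243),): print("pin ray",ray("top",*g(u,v),.133))
print("fast ray",ray("top",*g(123.5,150.5),.142))
a=ray("top",*g(126,127),.142)-ray("top",*g(121,174),.142); print("slot yaw",np.arctan2(a[1],a[0]),"fast joint",p[2]-np.arctan2(a[1],a[0]))
h=ray("top",*g(705,247),.08); e=ray("top",*g(645,422),.053); m=ray("top",*g(683,300),.053)
print("head",h,"m",m,"e",e); d=(h-e)[:2]; d/=np.linalg.norm(d); print("yaw",np.arctan2(d[1],d[0]),"grip",h[:2]-.062*d)
e2=(m-e);print(np.arctan2(e2[1],e2[0]))
# side view head check
for q in ([*h[:2],.08],[*W(p,K)[0][:2],.135],[*W(p,K)[1]]): print("side proj",proj("side",q))
```

```text
case [0.56110695 0.00312592 0.17165954] [[-2.0, -0.9], [0.4, -2.1], [0.8, 1.7], [-1.8, 2.4], [-0.3, -1.0], [0.1, -0.6], [2.6, 2.0]]
pin,fast,press [[0.5067, 0.083, 0.121], [0.5853, 0.0743, 0.142], [0.5773, -0.0905, 0.115]]
pin ray [0.51202269 0.08995071 0.133     ]
fast ray [0.58255209 0.07352046 0.142     ]
slot yaw -0.08484905502976448 fast joint 0.2565085969517063
head [ 0.51921609 -0.38982462  0.08      ] m [ 0.4786699  -0.37794873  0.053     ] e [ 0.37790292 -0.34478422  0.053     ]
yaw -0.30854826913851424 grip [ 0.46014401 -0.37099672]
-0.31795452718163747
side proj [303.35487397 250.66394079]
side proj [250.99732911 150.70718258]
side proj [273.85263747 146.86634671]
```

jog_arm([
  [0,0,0,1,-0.25,0,100],
  [0,0,0,1,-0.25,0,100],
  [0,0,0,1,-0.25,0,100],
  [0,0,0,1,-0.25,0,100],
  [0,0,0,1,-0.25,0,100],
], newtons=60)

```text
t: 1.48
ee_pos: [0.4481, -0.3739, 0.2142]
orientation: [3.141, -0.0, 0.332]
contact_force: [0.9, 0.3, 0.1]
width: 0.0913
grasp_force: 0.0
```

jog_arm([
  [0,0,0.86,0.24,0,0,60],
  [0,0,0.86,0,0,0.2,60],
  [0,0,0.86,0,0,0.2,60],
  [0,0,0.86,0,0,0.2,60],
  [0,0,0.86,0,0,0,60],
])

```text
t: 2.1
ee_pos: [0.4596, -0.3698, 0.1768]
orientation: [-3.141, 0.002, -0.317]
contact_force: [-0.5, 0.1, 0.1]
width: 0.0549
grasp_force: 0.0
```

Run:
```python
from h import *
crop("top",290,140,450,260,4.5,"c2.png")
o=ctrl.get_obs();print(o["ee_pos"],o["orientation"],o["t"],tool([.460,-.371,.021]))
for z in(.18,):print(proj("top",[*o["ee_pos"][:2],o["ee_pos"][2]]))
```

```text
[ 0.45989905 -0.37014034  0.17735503] [-3.14125720e+00  1.07537221e-03 -3.20038895e-01] 2.15 [0.00053441 0.00083671 0.15635427]
[370.34239355 195.65679286]
```

View pics/c2.png

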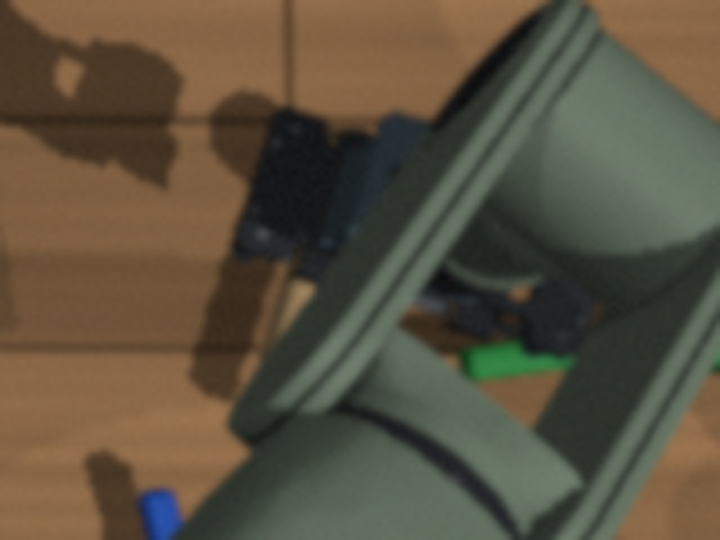

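The arm hides the mallet in this view; the pose numbers agree with the target, so I'll descend.

jog_arm([
  [0,0,0,0,0,0.8,60],
  [0,0,0,0,0,0.8,60],
  [0,0,0,0,0,0.6,60],
  [0,0,0,0,0,0.4,60],
  [0,0,0,0,0,0,60],
])

```text
t: 2.78
ee_pos: [0.4591, -0.3695, 0.0203]
orientation: [-3.14, 0.004, -0.312]
contact_force: [0.0, -0.6, -0.4]
width: 0.0548
grasp_force: 0.0
```

jog_arm([
  [0,0,0,0,0,0,0],
  [0,0,0,0,0,0,0],
  [0,0,0,0,0,0,0],
  [0,0,0,0,0,0,0],
], newtons=60)

```text
t: 3.28
ee_pos: [0.4605, -0.3709, 0.0228]
orientation: [3.141, -0.002, -0.313]
contact_force: [-0.6, -0.0, 2.3]
width: 0.0218
grasp_force: 59.9
```

Run:
```python
from h import *
crop("side",190,190,390,340,4,"c3.png")
o=ctrl.get_obs();print(o["ee_pos"],o["orientation"],o["t"],o["width"],o["contact_force"])
```

```text
[ 0.46049559 -0.37088267  0.02282455] [ 3.14064566e+00 -1.58371193e-03 -3.13118800e-01] 3.325 0.021632451992354945 [-0.82529217 -0.31450434  3.51866109]
```

View pics/c3.png

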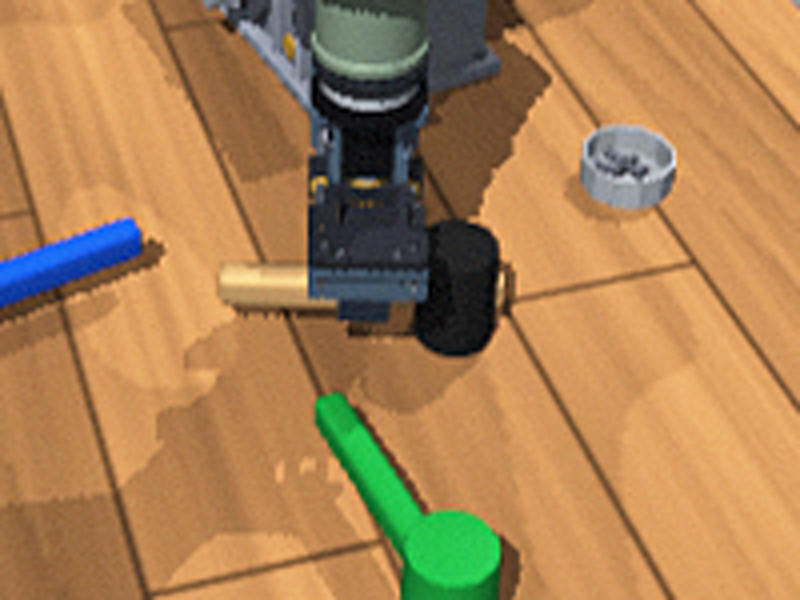

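Holding the black mallet by the handle near the head, with the head at (455,290) in the crop. Lift it, and refine the pin from the first side picture.

jog_arm([
  [0,0,0,0,0,-0.6,0],
  [0,0,0,0,0,-0.9,0],
  [0,0,0,0,0,-1,0],
  [0,0,-0.6,0,0,-1,0],
  [0,0,-0.6,0,0,-0.5,0],
])

```text
t: 3.95
ee_pos: [0.4604, -0.3705, 0.265]
orientation: [3.14, -0.003, -0.13]
contact_force: [0.6, -0.2, -4.0]
width: 0.0215
grasp_force: 59.9
```

jog_arm([
  [0,0,-0.5,0,0,0,0],
  [0,0,-0.5,0,0,0,0],
  [0,0,-0.5,0,0,0,0],
  [0,0,-0.5,0,0,0,0],
])

```text
t: 4.45
ee_pos: [0.4593, -0.3697, 0.2606]
orientation: [-3.139, 0.002, 0.169]
contact_force: [-0.4, 0.5, -4.5]
width: 0.0214
grasp_force: 59.9
```

Run:
```python
from h import *
im=cv2.imread("pics/side0.png")[130:190,225:325]; cv2.imwrite("pics/c4.png",cv2.resize(im,None,fx=8,fy=8,interpolation=cv2.INTER_CUBIC))
print(tool([.448,.0755,.26]),ctrl.get_obs()["t"])
print(ctrl.find_in("side","pin_top")[:2],ctrl.find_in("side","locating_pin")[:2])
```

```text
[ 0.06391075 -0.44070937  0.00150353] 4.45
[{'box': [346.9, 231.9, 22.8, 23.0], 'score': 0.28}] []
```

View pics/c4.png

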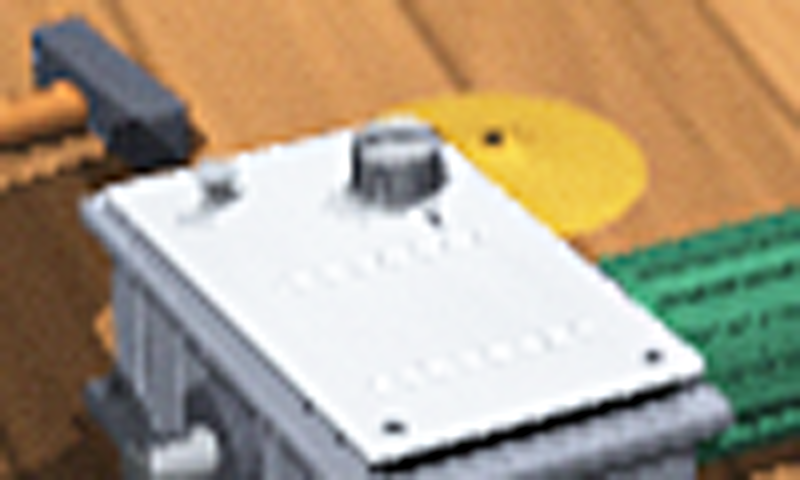

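Side crop: pin head at (217,172), fastener top at (398,138), free end sprung up at the lower right. I'll compare the two views.

Run:
```python
from h import *
for z in(.131,.134):print("pin side",ray("side",252.1,151.5,z),"top",ray("top",190,176.6,z))
print("fast side",ray("side",274.75,147.25,.142), "holes", ray("side",225+393/8,130+427/8,.125),ray("side",225+653/8,130+357/8,.125),ray("top",160+347/3.4,105+91/3.4,.125),ray("top",160+371/3.4,105+235/3.4,.125))
```

```text
pin side [0.51066165 0.08349981 0.131     ] top [0.51196308 0.09026491 0.131     ]
pin side [0.50923514 0.0783653  0.134     ] top [0.51154001 0.08978288 0.134     ]
fast side [0.58739871 0.07085653 0.142     ] holes [ 0.52412356 -0.11816182  0.125     ] [ 0.63848463 -0.09926632  0.125     ] [ 0.63474228 -0.098229    0.125     ] [ 0.52070198 -0.11736598  0.125     ]
```

jog_arm([
  [0,0,0,0.15,-1,0,0],
  [0,0,0,0.15,-1,0,0],
  [0,0,0,0.15,-1,0,0],
  [0,0,0,0.15,-1,0,0],
  [0,0,0,0.15,-1,0,0],
])

```text
t: 5.18
ee_pos: [0.4538, -0.065, 0.2615]
orientation: [-3.141, 0.001, 0.165]
contact_force: [1.1, 0.1, -4.6]
width: 0.022
grasp_force: 59.9
```

jog_arm([
  [0,0,0,0.15,-1,0,0],
  [0,0,0,0.15,-1,0,0],
  [0,0,0,0,-0.35,0,0],
  [0,0,0,0,0,0,0],
])

```text
t: 5.68
ee_pos: [0.4481, 0.0763, 0.2614]
orientation: [-3.142, 0.002, 0.169]
contact_force: [-0.1, -1.9, -4.4]
width: 0.0213
grasp_force: 59.9
```

jog_arm([
  [0,0,0,0,0,0.8,0],
  [0,0,0,0,0,0.7,0],
  [0,0,0,0,0,0,0],
])

```text
t: 6.05
ee_pos: [0.4462, 0.0736, 0.1692]
orientation: [3.141, 0.009, 0.165]
contact_force: [-0.9, -0.6, -4.6]
width: 0.0219
grasp_force: 59.9
```

jog_arm([
  [0,0,0,0,0,0.15,0],
  [0,0,0,0,0,0.15,0],
  [0,0,0,0,0,0.1,0],
])

```text
t: 6.42
ee_pos: [0.4506, 0.0748, 0.1496]
orientation: [3.141, -0.004, 0.167]
contact_force: [-2.7, -1.4, 6.6]
width: 0.0217
grasp_force: 59.9
```

jog_arm([
  [0,0,0,0,0,0.1,0],
  [0,0,0,0,0,0.05,0],
  [0,0,0,0,0,0,0],
])

```text
t: 6.8
ee_pos: [0.4501, 0.0746, 0.1423]
orientation: [3.14, -0.004, 0.167]
contact_force: [-6.9, -3.1, 16.7]
width: 0.0215
grasp_force: 60.0
```

jog_arm([
  [0,0,0,0,0,0.08,0],
  [0,0,0,0,0,0,0],
  [0,0,0,0,0,0,0],
])

```text
t: 7.18
ee_pos: [0.4482, 0.0743, 0.1377]
orientation: [3.14, -0.0, 0.167]
contact_force: [-12.2, -4.4, 22.8]
width: 0.0217
grasp_force: 60.0
```

jog_arm([
  [0,0,0,0,0,-0.4,0],
  [0,0,0,0,0,-0.8,0],
  [0,0,0,0,0,-0.8,0],
  [0,0,0,0,1,0,0],
  [0,0,0,0,1,0,0],
])

```text
t: 7.8
ee_pos: [0.4696, -0.0441, 0.2553]
orientation: [3.141, -0.003, 0.169]
contact_force: [2.1, 0.2, -4.9]
width: 0.0218
grasp_force: 60.0
```

jog_arm([
  [0,0,0,0,1,0,0],
  [0,0,0,0,1,0,0],
  [0,0,0,0,1,0,0],
  [0,0,0,0,1,0,0],
  [0,0,0,-0.2,1,0,0],
])

```text
t: 8.43
ee_pos: [0.5076, -0.3433, 0.254]
orientation: [3.141, -0.001, 0.167]
contact_force: [0.4, -0.7, -3.4]
width: 0.0218
grasp_force: 60.0
```

Run:
```python
from h import *
a=cv2.cvtColor(ctrl.get_image("side"),cv2.COLOR_RGB2BGR);o=ctrl.get_obs();print(o["ee_pos"],o["orientation"])
h=o["ee_pos"]; print(proj("side",h))
c=cv2.resize(a[125:185,230:290],(480,480),interpolation=cv2.INTER_CUBIC)
b=cv2.resize(a[190:340,230:350] if 0 else a[120:270,230:350],(384,480),interpolation=cv2.INTER_CUBIC)
cv2.imwrite("pics/c5.png",cv2.resize(np.hstack([c,b]),(792,440)))
```

```text
[ 0.50636103 -0.35216951  0.2533047 ] [3.13170473e+00 1.76730471e-03 1.62066783e-01]
[296.66553213 190.38775081]
```

View pics/c5.png

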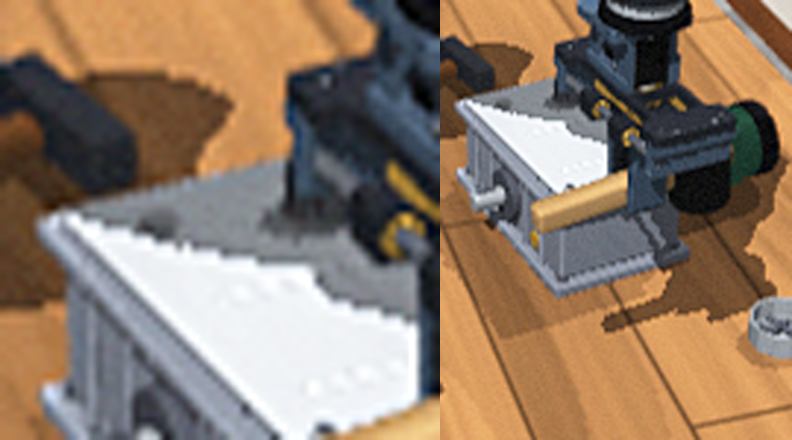

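Run:
```python
from h import *
for z in(.121,.125,.130,.134):print(z,proj("side",[.510,.083,z]))
print("blue tip",ray("top",325,249,.05),ray("top",341,306,.05), tool([.46,-.37,.04]),ctrl.get_obs()["ee_pos"])
```

```text
0.121 [251.97941086 154.15386618]
0.125 [251.96886096 153.13299181]
0.13 [251.95563433 151.85309984]
0.134 [251.94502148 150.82613395]
blue tip [ 0.32251584 -0.27567135  0.05      ] [ 0.16738376 -0.31805572  0.05      ] [-0.04825356  0.00800565  0.2134799 ] [ 0.50636103 -0.35216951  0.2533047 ]
```

The pin head now sits at row 154.3, which matches home height (154.2 predicted). Set the mallet down.

jog_arm([
  [0,0,0,-0.8,0.13,0.5,0],
  [0,0,0,0,0,1,0],
  [0,0,0,0,0,1,0],
  [0,0,0,0,0,0.7,0],
  [0,0,0,0,0,0.3,0],
])

```text
t: 9.1
ee_pos: [0.4595, -0.3556, 0.0413]
orientation: [-3.138, 0.003, 0.167]
contact_force: [0.9, -0.9, -3.0]
width: 0.0216
grasp_force: 60.0
```

jog_arm([
  [0,0,0,0,0,0.16,0],
  [0,0,0,0,0,0,0],
])

```text
t: 9.35
ee_pos: [0.4611, -0.3568, 0.0345]
orientation: [3.142, 0.0, 0.167]
contact_force: [0.7, -0.3, -3.1]
width: 0.0217
grasp_force: 60.0
```

jog_arm([
  [0,0,0,0,0,0.1,0],
  [0,0,0,0,0,0.1,0],
  [0,0,0,0,0,0,0],
])

```text
t: 9.72
ee_pos: [0.4606, -0.3566, 0.0223]
orientation: [-3.141, 0.0, 0.167]
contact_force: [-0.0, 0.2, -4.7]
width: 0.0219
grasp_force: 60.0
```

jog_arm([
  [0,0,0,0,0,0.08,0],
  [0,0,0,0,0,0,0],
])

```text
t: 9.98
ee_pos: [0.4613, -0.3572, 0.0184]
orientation: [3.14, -0.001, 0.167]
contact_force: [-0.6, 0.3, 0.3]
width: 0.0216
grasp_force: 60.0
```

Touching; release and retreat upward.

jog_arm([
  [0,0,0,0,0,0,60],
  [0,0,0,0,0,0,60],
  [0,0,0,0,0,0,60],
  [0,0,0,0,0,0,60],
  [0,0,0,0,0,-0.5,60],
], newtons=40)

```text
t: 10.6
ee_pos: [0.4594, -0.3556, 0.046]
orientation: [-3.137, 0.004, 0.167]
contact_force: [0.6, 0.3, 0.1]
width: 0.0547
grasp_force: 0.0
```

jog_arm([
  [0,0,0,0,0,-1,60],
  [0,0,0,0,0,-1,60],
  [0,0,0,0,0,-1,60],
  [0,0,-0.9,0,0,-0.5,60],
  [0,0,-0.9,0,0,0,60],
])

```text
t: 11.22
ee_pos: [0.462, -0.3577, 0.2613]
orientation: [3.135, -0.003, 0.441]
contact_force: [-0.2, -0.1, -0.5]
width: 0.0548
grasp_force: 0.0
```

jog_arm([
  [0,0,-0.9,0,0,0,60],
  [0,0,-0.9,0,0,0,60],
  [0,0,-0.9,0,0,0,60],
  [0,0,-0.9,0,0,0,60],
  [0,0,-0.9,0,0,0,60],
])

```text
t: 11.85
ee_pos: [0.4608, -0.3567, 0.2576]
orientation: [-3.141, 0.0, 1.116]
contact_force: [0.5, 0.2, 0.6]
width: 0.0548
grasp_force: 0.0
```

Run:
```python
from h import *
a=cv2.cvtColor(ctrl.get_image("side"),cv2.COLOR_RGB2BGR);t=cv2.cvtColor(ctrl.get_image("top"),cv2.COLOR_RGB2BGR);o=ctrl.get_obs();print(o["ee_pos"],o["orientation"],o["t"],o["joints"],o["width"])
c=cv2.resize(a[130:190,225:305],(480,360),interpolation=cv2.INTER_CUBIC)
d=cv2.resize(a[190:310,200:360],(320,240)); e=cv2.resize(t[125:205,165:285],(540,360),interpolation=cv2.INTER_CUBIC)
f=np.zeros((600,800,3),np.uint8); f[:240,:320]=d; f[:240,320:720]=cv2.resize(a[130:190,225:325],(400,240),interpolation=cv2.INTER_CUBIC);f[240:,:540]=e
cv2.imwrite("pics/c6.png",f)
print(tool([.5855,.0725,.25]))
```

```text
[ 0.46079684 -0.35674855  0.25765949] [-3.14145247e+00  2.82929986e-05  1.11156483e+00] 11.95 [-6.78511245e-01  3.08840794e-01  1.46997951e+00 -5.93879554e-05
  1.36290302e+00 -2.19267486e-01] 0.05469094511374151
[ 0.44005164 -0.07848427  0.00765804]
```

View pics/c6.png

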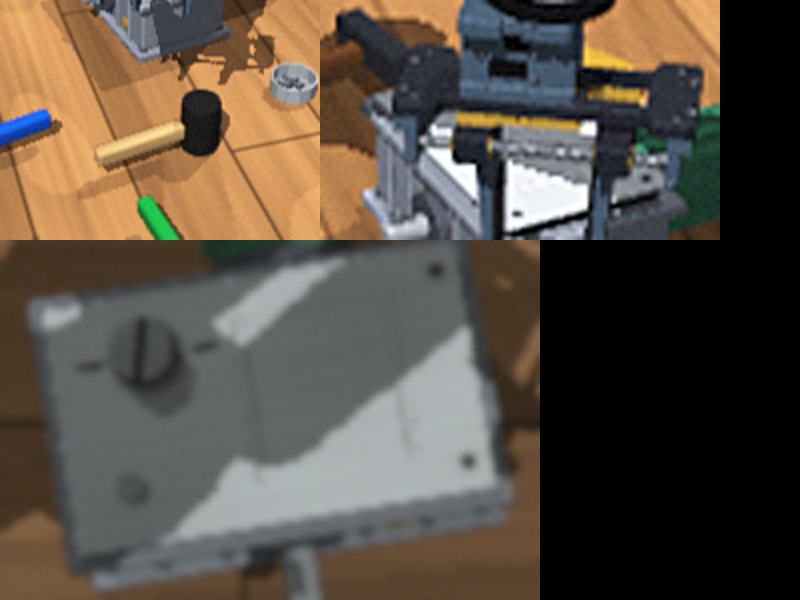

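The mallet stands upright on the bench, and the pin head lies flat on the cover at (133,490) with no gap shadow. The fastener slot is at (141,350). Now to the fastener.

jog_arm([
  [0,0,0,1,-0.18,0,60],
  [0,0,0,1,-0.18,0,60],
  [0,0,0,1,-0.18,0,60],
  [0,0,0,1,-0.18,0,60],
  [0,0,0,1,-0.18,0,60],
])

```text
t: 12.58
ee_pos: [0.5457, -0.062, 0.2579]
orientation: [3.141, -0.0, 1.109]
contact_force: [1.6, 0.1, 0.4]
width: 0.0543
grasp_force: 0.0
```

jog_arm([
  [0,0,0,1,-0.18,0,65],
  [0,0,0,1,-0.18,0,65],
  [0,0,0,0.33,-0.05,0,65],
  [0,0,0,0,0,0.5,65],
  [0,0,0,0,0,0,65],
])

```text
t: 13.2
ee_pos: [0.5837, 0.0717, 0.2256]
orientation: [-3.137, 0.004, 1.11]
contact_force: [-0.5, -0.8, 0.1]
width: 0.0595
grasp_force: 0.0
```

Run:
```python
from h import *
print("pin",[ray("top",194.6,180.6,z).round(4).tolist() for z in(.121,.127)],"fast",ray("top",196.3,149.4,.142))
o=ctrl.get_obs();print(o["ee_pos"],o["orientation"],o["t"],o["width"],tool([.5855,.0725,.122]))
```

```text
pin [[0.5028, 0.0795, 0.121], [0.502, 0.0786, 0.127]] fast [0.58219282 0.07357483 0.142     ]
[0.5837029  0.07165948 0.22560751] [-3.13725864  0.00350636  1.11043813] 13.2 0.05954257525645696 [0.00191468 0.00168559 0.1035951 ]
```

jog_arm([
  [0,0,0,0,0,0.7,65],
  [0,0,0,0,0,0.6,65],
  [0,0,0,0,0,0.4,65],
  [0,0,0,0,0,0,65],
])

```text
t: 13.7
ee_pos: [0.5845, 0.0712, 0.1251]
orientation: [-3.139, 0.002, 1.11]
contact_force: [0.2, -0.0, -0.1]
width: 0.0594
grasp_force: 0.0
```

jog_arm([
  [0,0,0,0,0,0,0],
  [0,0,0,0,0,0,0],
  [0,0,0,0,0,0,0],
  [0,0,0,0,0,0,0],
], newtons=25)

```text
t: 14.2
ee_pos: [0.5843, 0.0731, 0.1273]
orientation: [-3.14, -0.001, 1.111]
contact_force: [-4.4, 1.3, 4.9]
width: 0.0372
grasp_force: 25.0
```

jog_arm([
  [0,0,0.97,0,0,0,0],
  [0,0,0.97,0,0,0,0],
  [0,0,0.97,0,0,0,0],
  [0,0,0.97,0,0,0,0],
  [0,0,0.97,0,0,0,0],
])

```text
t: 14.82
ee_pos: [0.5838, 0.0736, 0.1273]
orientation: [-3.139, 0.001, 0.38]
contact_force: [-5.6, 4.5, 4.9]
width: 0.0371
grasp_force: 25.1
```

jog_arm([
  [0,0,0.97,0,0,0,0],
  [0,0,0.97,0,0,0,0],
  [0,0,0.97,0,0,0,0],
  [0,0,0.97,0,0,0,0],
  [0,0,0,0,0,0,0],
])

```text
t: 15.45
ee_pos: [0.5838, 0.0742, 0.1272]
orientation: [-3.139, 0.003, -0.199]
contact_force: [-5.2, 5.4, 4.5]
width: 0.0371
grasp_force: 25.1
```

Run:
```python
from station import ctrl
o=ctrl.get_obs();print(o["orientation"],o["ft_torque"],o["contact_force"],o["joints"][5])
```

```text
[-3.13884684e+00  2.78634532e-03 -1.99274505e-01] [ 0.79788767  0.97637086 -0.05951755] [-5.22649213  5.39624613  4.5479438 ] 1.8730749778010893
```

jog_arm([
  [0,0,0,0,0,0,60],
  [0,0,0,0,0,0,60],
  [0,0,0,0,0,0,60],
  [0,0,0,0,0,-0.5,60],
  [0,0,0,0,0,-1,60],
])

```text
t: 16.08
ee_pos: [0.5838, 0.0719, 0.2141]
orientation: [3.139, 0.006, -0.198]
contact_force: [1.5, 0.3, 0.7]
width: 0.0547
grasp_force: 0.0
```

jog_arm([
  [0,0,0,0,0,-0.5,60],
  [0,0,0,0,1,0,0],
  [0,0,0,0,1,0,0],
  [0,0,0,0,1,0,0],
  [0,0,0,0,1,0,0],
])

```text
t: 16.7
ee_pos: [0.5377, -0.165, 0.2459]
orientation: [3.141, -0.001, -0.198]
contact_force: [0.6, 0.3, 0.1]
width: 0.0178
grasp_force: 0.0
```

jog_arm([
  [0,0,0,0,1,0,0],
  [0,0,0,0,0,0,0],
])

```text
t: 16.95
ee_pos: [0.5253, -0.2258, 0.2455]
orientation: [3.14, 0.0, -0.204]
contact_force: [0.2, -0.5, -0.2]
width: 0.0003
grasp_force: 0.0
```

Run:
```python
from h import *
crop("top",165,125,285,205,6,"c7.png");o=ctrl.get_obs();print(o["ee_pos"],o["orientation"],o["t"],o["width"],tool([.576,-.093,.16]))
```

```text
[ 0.52582696 -0.22359833  0.24554887] [-3.14133964e+00  1.79044057e-04 -2.01612468e-01] 17.0 0.0007461260844235988 [ 0.02301986 -0.13797853  0.08557966]
```

View pics/c7.png

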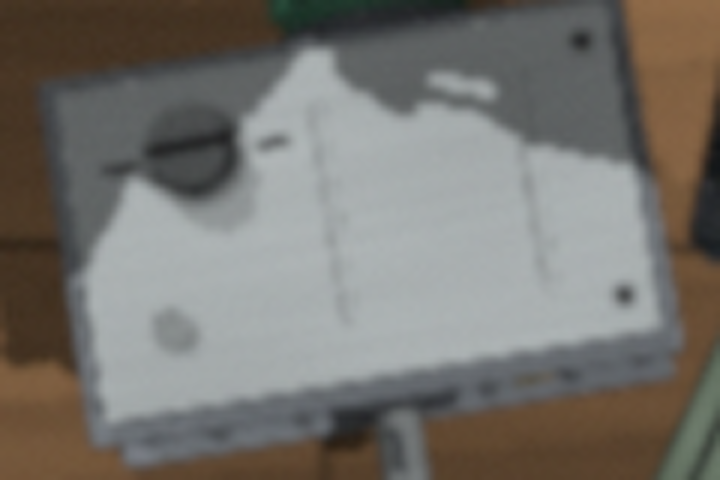

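Run:
```python
from h import *
im=cv2.imread("pics/c7.png",0).astype(float)
def line(x0,y0,x1,y1,th,z):
    s=im[y0:y1,x0:x1]; y,x=np.nonzero(s<th); w=th-s[y,x]; 
    P=np.array([ray("top",165+(a+x0+.5)/6-.5,125+(b+y0+.5)/6-.5,z)[:2] for a,b in zip(x,y)])
    m=np.average(P,axis=0,weights=w); ev,V=np.linalg.eigh(np.cov((P-m).T,aweights=w)); v=V[:,1]*np.sign(V[1,1])
    return m,np.arctan2(-v[0],v[1]),len(x)
for th in(45,55):
    s=line(150,125,232,165,th,.142);print("slot",th,s)
for th in(60,75):
    a=line(103,155,134,178,th,.115);b=line(258,132,290,155,th+20,.115);d=a[0]-b[0];print("marks",a,b,np.arctan2(-d[0],d[1]),(a[0]+b[0])/2)
h=[ray("top",165+x/6,125+y/6,.124) for x,y in((580,40),(624,295))];d=h[0]-h[1];print("holes yaw",np.arctan2(d[1],d[0]))
```

```text
slot 45 (array([0.58464225, 0.0726219 ]), np.float64(0.20218741237730625), 549)
slot 55 (array([0.58452502, 0.07271865]), np.float64(0.18994532769624461), 1172)Traceback (most recent call last):
  File "<stdin>", line 11, in <module>
  File "<stdin>", line 6, in line
    raise ZeroDivisionError(
        "Weights sum to zero, can't be normalized")
ZeroDivisionError: Weights sum to zero, can't be normalized
```

Run:
```python
from h import *
im=cv2.imread("pics/c7.png",0).astype(float)
def c(x0,y0,x1,y1):
    s=im[y0:y1,x0:x1]; th=(s.min()+np.median(s))/2; y,x=np.nonzero(s<th); w=th-s[y,x]
    return ray("top",165+(np.average(x,weights=w)+x0+.5)/6-.5,125+(np.average(y,weights=w)+y0+.5)/6-.5,.115)
a=c(103,155,134,178);b=c(258,132,290,155);d=a-b;print("marks",np.arctan2(-d[0],d[1]),(a+b)/2,np.linalg.norm(d))
h=[ray("top",165+x/6,125+y/6,.124) for x,y in((580,40),(624,295))];d=h[0]-h[1];print("holes yaw",np.arctan2(d[1],d[0]))
```

```text
marks 0.18502681370757082 [0.5849505  0.07463699 0.115     ] 0.06936876259815396
holes yaw 0.17196239839617253
```

Slot and marks agree to about 0.02 rad, and the pin is flat. Now to the press point with the fingers closed.

jog_arm([
  [0,0,0,0.13,-0.77,0,0],
  [0,0,0,0.13,-0.77,0,0],
  [0,0,0,0.14,-0.78,0,0],
  [0,0,-0.9,0,0,0.2,0],
  [0,0,-0.9,0,0,0.6,0],
], newtons=20)

```text
t: 17.62
ee_pos: [0.5791, -0.0877, 0.1991]
orientation: [3.141, -0.005, 0.08]
contact_force: [-0.4, -0.2, -0.5]
width: 0.0008
grasp_force: 0.0
```

jog_arm([
  [0,0,-0.7,0,0,0.6,0],
  [0,0,0,0,0,0.2,0],
  [0,0,0,0,0,0,0],
])

```text
t: 18.0
ee_pos: [0.5773, -0.0892, 0.1496]
orientation: [-3.141, 0.001, 0.177]
contact_force: [1.0, -1.0, 1.1]
width: 0.0008
grasp_force: 0.0
```

jog_arm([
  [0,0,0,0,0.05,0.3,0],
  [0,0,0,0,0,0.15,0],
  [0,0,0,0,0,0.06,0],
  [0,0,0,0,0,0,0],
])

```text
t: 18.5
ee_pos: [0.5786, -0.0932, 0.1215]
orientation: [3.14, -0.003, 0.177]
contact_force: [-1.3, 0.9, 8.0]
width: -0.0
grasp_force: 3.9
```

jog_arm([
  [0,0,0,0,0,0.06,0],
  [0,0,0,0,0,0,0],
])

```text
t: 18.75
ee_pos: [0.5786, -0.0933, 0.1186]
orientation: [3.14, -0.003, 0.177]
contact_force: [-2.5, 0.0, 10.4]
width: 0.0005
grasp_force: 5.1
```

jog_arm([
  [0,0,0,0,0,0.08,0],
  [0,0,0,0,0,0,0],
  [0,0,0,0,0,0,0],
])

```text
t: 19.12
ee_pos: [0.5787, -0.0934, 0.1152]
orientation: [3.139, -0.004, 0.177]
contact_force: [-4.9, -0.1, 16.0]
width: 0.0006
grasp_force: 8.2
```

jog_arm([
  [0,0,0,0,0,0.05,0],
  [0,0,0,0,0,0,0],
  [0,0,0,0,0,0,0],
])

```text
t: 19.5
ee_pos: [0.5787, -0.0934, 0.1148]
orientation: [3.139, -0.005, 0.177]
contact_force: [-9.6, 0.5, 29.7]
width: 0.0003
grasp_force: 15.0
```

Run:
```python
from h import *
crop("side",180,120,380,270,4,"c8.png");o=ctrl.get_obs();print(o["ee_pos"],o["contact_force"],o["t"])
```

```text
[ 0.57875034 -0.09341529  0.11475873] [-9.17132038e+00  2.23500851e-02  2.97549568e+01] 19.55
```

View pics/c8.png

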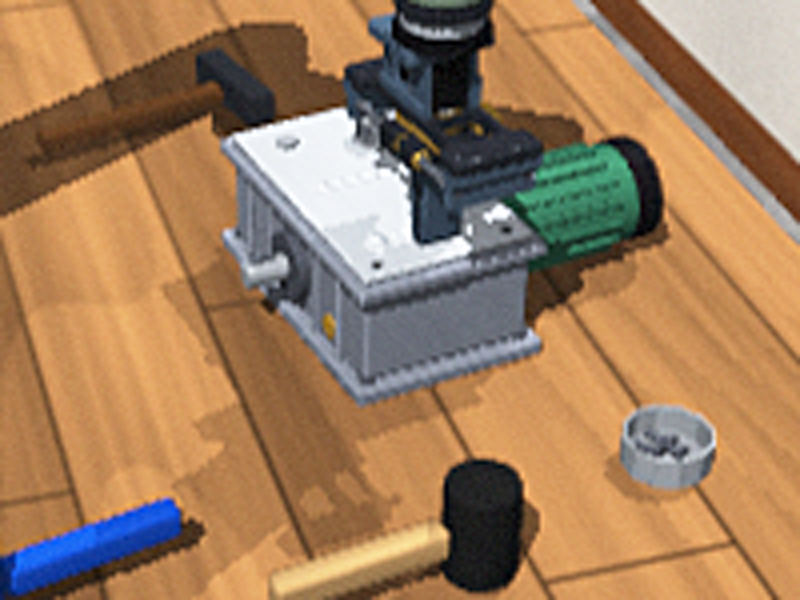

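The cover is flush at its free end (430,270), the pin is flat at (288,143), the mallet stands clear at (480,525), and the hammer and tin have not moved. Handing in.

```bash
python3 -c "
from station import ctrl
print(ctrl.sign_off())"
```

```text
the job is handed in; nothing more can be done
None
```

The job is handed in at about 20 s: the pin is driven home with the mallet, the mallet stands on the bench clear of the case, the fastener slot lines up with its marks to about 0.02 rad, and the fingers are still holding the cover's free end flush with about 30 N.

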